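# Set up the fold-up owl perch on the exam bench

### The job

Get the perch ready for the next owl: push the folded-down perch up past its sprung over-centre point until it snaps to its upright stop by itself, and only then push the lock slide at its foot fully home. Feel your way and push gently, never harder than about 2 kg (20 N) on any part of the stand, and leave the bottle, the jar and the bowl alone.

Things in the scene. Friction and masses are not known exactly. Their poses are not given: they have to be found in the camera images.
- foot: Dark steel foot plate of the perch stand, bolted to the bench: 120 (x) by 300 (y) by 12 mm thick, from y = -185 to +115 mm. Origin on the bench top right below the hinge. Its x is parallel to the hinge axis; its y points to the side where the perch lies folded. Two upright cheeks, 68 mm apart over their outsides and 74 mm high, carry the hinge.
- hinge (a point): Middle of the hinge axis, 62 mm above the foot's origin. The hinge head (two discs with both stops and the spring) is clamped at a tilt about this axis that differs by up to 0.18 rad either way and is NOT reported; it shifts folded stop, over-centre point and upright stop alike: they must be felt (or seen).
- perch (a joint): Angle (rad) of the T-shaped perch: 0 at its folded stop (leaning 0.80 rad, give or take the hidden tilt, to the foot's +y), 0.80 at the upright stop. A spring holds it folded up to about 0.74; beyond that it leaps ahead to the upright stop and stays (2 N at the bar). Pushing takes 6 to 15 N, falling to nothing at 0.74; follow the bar's arc, up and across: a level push binds. Both stops are hard.
- swing_plane (a point): Point fixed to the foot, 130 mm straight above the hinge: where the centre of the perch's crossbar stands when upright, but for the hidden tilt. Crossbar: wood, 22 mm in diameter, 150 mm long, parallel to the hinge axis, 130 mm from it, on the end of a 14 mm stem. Folded, its centre is 134 to 168 mm above the bench and 75 to 108 mm to +y of the hinge.
- lock (a joint): Travel (m) of the steel lock slide on the foot plate: 0 open, 0.025 fully home at a hard end stop; starts 0 to 6 mm in. It moves to the foot's +y, towards the hinge, runs stiffly (4 N of friction) and stays where it is left. Pushed by its upright round post: 14 mm in diameter (black cap 17 mm), from 22 to 74 mm above the bench, axis at foot x = 0, y = -120 mm + travel.
- wash_center (a point): Bystander: white plastic wash bottle, 62 mm in diameter, 160 mm tall, beyond the stand; the point is half-way up on its axis.
- jar_center (a point): Bystander: white jar, 72 mm in diameter, 80 mm tall, beyond the stand; the point is half-way up on its axis.
- bowl_center (a point): Bystander: steel bowl, 100 mm in diameter, 45 mm tall, to the foot's +y side; the point is half-way up on its axis.

How it is judged:
By the outcome, as a careful person would: the job done as asked, in the order asked, and still so for the second after the job is handed in, with the robot touching nothing.
It also fails if it takes over 61 s, if anything falls off the work surface, if the arm or the gripper's body presses on something with over 40 N, if the wrist force passes 120 N, or if a joint passes its speed limit or range.

### The arm

A 6-joint arm with a two-finger parallel gripper is mounted at the origin on the work surface. World frame = base frame: x ahead of the robot, y to its left, z up, the work surface at z = 0. Lengths are in m, angles in rad, forces in N, time in s.
With the tool pointing down it reaches from about 0.3 to 0.85 m from the base axis. Payload 4.2 kg.
Tool frame: the origin (TCP) lies on the centre line of the jaws, within the pads' length; the fingertips stand 11 mm ahead of it and the grasp point (between the pads) lies 8 mm behind it; z points along the fingers, y is the direction in which the jaws open and shut (so a half turn about z gives the same grasp; the last joint's range is limited). The gripper opens to 91 mm and grips with 3 to 60 N. Pads are 32 mm wide; open, the fingers measure 118 mm over their backs; the gripper's body (76 mm by 178 mm) begins 60 mm behind the grasp point.
Start: joints at [-1.221, 0.32, 1.565, -0, 1.257, -0.02], TCP at [0.208, -0.536, 0.225] pointing down, gripper open.
Joint ranges: [-3.11, 3.11], [-0.84, 2.01], [0.21, 2.61], [-1.34, 4.49], [0.05, 2.63], [-2.56, 2.56]. Speed limits (rad/s): [2.57, 2.57, 3.14, 3.14, 3.14, 3.14].

### API

Orientations are given as a 3x3 rotation matrix whose columns are the frame's x, y, z axes.
In Python, from station import r gives the robot as it stands.
- The arm moves only by the tool carry_out, never from a script. Its argument "series" is a list of rows, each a list of 6 numbers: the shift along the tool's x, y, z in units of 60 mm (1.0 is 60 mm), then the turn, a rotation vector about the tool's x, y, z in units of 8 degrees (1.0 is 8 degrees). In form: [[dx, dy, dz, ax, ay, az], ...]. A call has exactly 10 rows; each row shifts and turns the commanded pose from where the row before left it, along the tool's axes as they then stand; what a row does not reach is not made up. A row lasts 1/8 s, in which the tool goes at most 62.5 mm and 10.7 degrees, less where a joint would pass 70% of its speed; a pose out of reach is approached as far as the arm can. A call is refused whole if a number of a shift passes 1 or a number of a turn 1, either way. A call with a gripper value outside its range is refused whole. "gripper" is the opening, from 0 (shut) to 1 (fully open), set as the call begins (left out, the last holds). The fingers move at their own pace and stop on an object; "force" is the grip in N (left out, the last holds). Time passes only in rows, so rows that do not move let the fingers close, or fill a call up. It gives the time, the measured TCP pose, the force and the opening at its end, in the units of the state.
- r.state(): the state, without advancing time (a new reading comes with each control period).
- r.snapshot(name): name is "side" or "top"; returns a dict with "color" (420x560x3 uint8, red, green, blue), "range_z" (420x560 float32, m along the optical axis (not along the pixel's ray), 0 where there is no reading), "fx", "fy", "cx", "cy" (pixels), "distortion" ([k1, k2, p1, p2, k3] as OpenCV has them; the pictures are not rectified), "cam_to_world" (4x4, takes a point from camera to world coordinates). Camera axes: x right, y up, looking along -z (the intrinsics and any distortion apply to the point x, -y, -z); pixel columns grow to the right and rows downward; lengths in m; the calibration is good to about 2 mm. A picture is of the moment at which its call begins.
- r.close_job(): hands the job in, once; it reports no verdict.
The state is a dict: "time_s": time; "joint_pos": joint angles; "qvel": joint speeds; "joint_efforts": joint torques, N m; "ee_pos": TCP position; "ee_rot": TCP orientation; "force": force on the tool from outside, world axes, zero at the start; "moment": the same for the moment, N m; "grip_width": finger opening in m.
Only numpy, scipy, OpenCV 4.12 (cv2) and the standard library are available. Lean on these libraries where they do the work, as an engineer would, in place of code of your own. Each camera call takes 0.05 s, during which the arm holds its last target.

## Working session

There is one attempt and no reset: what is moved stays moved. The work goes in short steps, Python scripts to look and compute and a tool call to move; the robot and the scene stay as the last step left them, time stands still between calls to the robot, and variables do not carry over. Pictures are saved under pics/ and viewed, and the job is handed in when it is done.

Besides the shell and the picture viewer there is one more tool, called after "Emit:" as name([rows], argument=value, ...), one row to a line, values as JSON. carry_out: Moves the arm, as the interface text tells. Its arguments: {"type":"object","properties":{"series":{"type":"array"},"gripper":{"type":"number"},"force":{"type":"number"}},"required":["series"]}

```bash
mkdir -p pics; ls; python3 - <<'E'
from station import r
import cv2,numpy as np
s=r.state();print(s)
for n in("side","top"):
    d=r.snapshot(n);cv2.imwrite(f"pics/{n}0.png",d["color"][:,:,::-1]);np.savez(f"{n}0.npz",**d)
    print(n,d["fx"],d["fy"],d["cx"],d["cy"],d["distortion"],np.round(d["cam_to_world"],3).tolist())
E
```

```text
pics
{'time_s': 0.0, 'joint_pos': array([-1.22104020e+00,  3.20277630e-01,  1.56567092e+00, -2.64054051e-05,
        1.25733511e+00, -2.00060402e-02]), 'qvel': array([-1.18333421e-03,  3.06241040e-04, -5.13829631e-04,  1.91027891e-03,
       -4.63097728e-05, -1.21685702e-03]), 'joint_efforts': array([ 1.31067907e-03, -4.12454760e+01, -2.31971633e+01,  7.29141897e-02,
        4.56155010e-02, -1.34737538e-04]), 'ee_pos': array([ 0.20763145, -0.5357035 ,  0.22413158]), 'ee_rot': array([[ 9.32410375e-01,  3.61400786e-01, -6.03052640e-04],
       [ 3.61401289e-01, -9.32409037e-01,  1.58001845e-03],
       [ 8.72817873e-06, -1.69116960e-03, -9.99998570e-01]]), 'force': array([-0.10709777,  0.1386627 ,  0.10752996]), 'moment': array([ 0.06026266, -0.05096348, -0.02379594]), 'grip_width': 0.09128021639883059}
side 456.4219621852346 456.4219621852346 278.4481078552888 211.0511643901863 [-0.08158543  0.          0.          0.          0.        ] [[0.985, 0.104, -0.137, 0.47], [-0.172, 0.601, -0.781, -0.593], [0.001, 0.793, 0.61, 0.674], [0.0, 0.0, 0.0, 1.0]]
top 450.18598809836266 450.18598809836266 275.8941434818687 211.7083410863351 [-0.13552714  0.          0.          0.          0.        ] [[0.022, 0.988, -0.151, 0.429], [-1.0, 0.019, -0.022, 0.097], [-0.019, 0.152, 0.988, 1.073], [0.0, 0.0, 0.0, 1.0]]
```

View pics/side0.png

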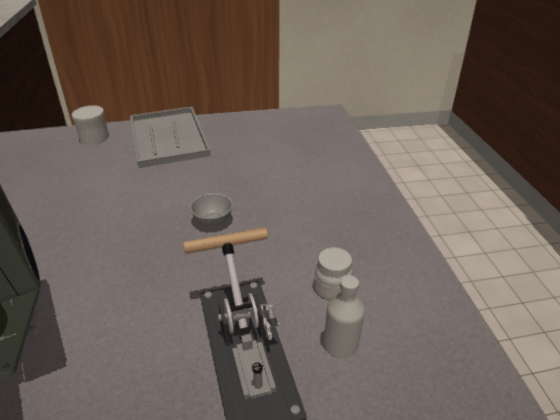

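View pics/top0.png

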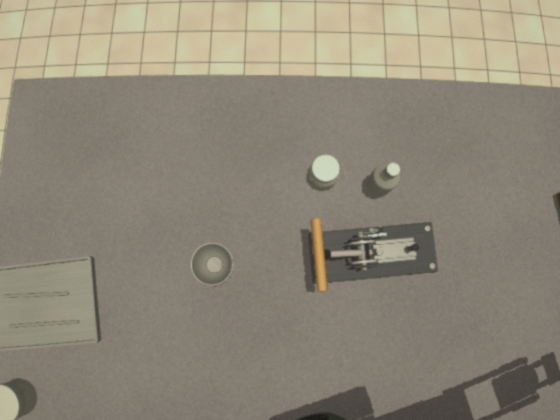

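The side view shows the bar from (187,246) to (266,234) and the post cap at (257,368). The top view shows the bar at about (319,255) and the plate spanning columns 310–437, with foot +y pointing to image left. Next I'll measure these.

```bash
cat > h.py <<'E'
import numpy as np,cv2
def K(d): return np.array([[d["fx"],0,d["cx"]],[0,d["fy"],d["cy"]],[0,0,1.]])
def rays(d,uv):
    p=cv2.undistortPoints(np.array(uv,float).reshape(-1,1,2),K(d),np.array(d["distortion"],float)).reshape(-1,2)
    return np.c_[p[:,0],-p[:,1],-np.ones(len(p))]
def depthpts(d,mask):
    v,u=np.nonzero(mask&(d["range_z"]>0)); c=rays(d,np.c_[u,v])*d["range_z"][v,u][:,None]
    T=d["cam_to_world"]; return c@T[:3,:3].T+T[:3,3],np.c_[u,v]
def onplane(d,uv,z):
    T=d["cam_to_world"]; w=rays(d,uv)@T[:3,:3].T; o=T[:3,3]
    return o+w*((z-o[2])/w[:,2])[:,None]
def barmask(d):
    h=cv2.cvtColor(np.ascontiguousarray(d["color"]),cv2.COLOR_RGB2HSV)
    m=((h[...,0]>8)&(h[...,0]<25)&(h[...,1]>120)&(h[...,2]>100)).astype(np.uint8)
    v,u=np.nonzero(m)
    return m
def load(f): return dict(np.load(f))
E
python3 - <<'E'
from h import *
for n in("side","top"):
    d=load(n+"0.npz"); m=barmask(d)
    box=np.zeros_like(m)
    if n=="side": box[220:260,170:280]=1
    else: box[210:300,300:335]=1
    m=m&box
    P,uv=depthpts(d,m>0)
    P=P[(P[:,2]>.1)&(P[:,2]<.25)]
    c=np.median(P,0);u,s,vt=np.linalg.svd(P-P.mean(0),full_matrices=False)
    t=(P-c)@vt[0]
    print(n,m.sum(),"med",c.round(4),"dir",vt[0].round(3),"len",np.ptp(t).round(4),"z",np.percentile(P[:,2],[5,50,95]).round(4),"ends",(c+t.min()*vt[0]).round(4),(c+t.max()*vt[0]).round(4))
# all foot stuff from top view depth
d=load("top0.npz"); m=np.zeros((420,560),bool); m[215:290,300:445]=1
P,uv=depthpts(d,m)
f=(P[:,2]>.007)&(P[:,2]<.018)
gray=d["color"].max(2)[uv[:,1],uv[:,0]]
dk=f&(gray<60)
print(f.sum(),dk.sum())
for q in (f,dk):
    r_=cv2.minAreaRect((P[q][:,:2]*1000).astype(np.float32));print(r_,cv2.boxPoints(r_).round(1).tolist(),np.median(P[q][:,2]))
q=(P[:,2]>.06)&(P[:,2]<.085)
for a,b in zip(uv[q],P[q]): 
    if a[0]>400: print(a,b.round(3))
E
python3 -c "
import cv2
a=cv2.imread('pics/top0.png')[205:300,295:450];cv2.imwrite('pics/topc.png',cv2.resize(a,None,fx=5,fy=5,interpolation=cv2.INTER_CUBIC))
a=cv2.imread('pics/side0.png')[220:420,170:320];cv2.imwrite('pics/sidec.png',cv2.resize(a,None,fx=3,fy=3,interpolation=cv2.INTER_CUBIC))"
```

```text
Traceback (most recent call last):
  File "h.py", line 7, in depthpts
    v,u=np.nonzero(mask&(d["range_z"]>0)); c=rays(d,np.c_[u,v])*d["range_z"][v,u][:,None]
                                             ~~~~^^^^^^^^^^^^^^
  File "h.py", line 4, in rays
    p=cv2.undistortPoints(np.array(uv,float).reshape(-1,1,2),K(d),np.array(d["distortion"],float)).reshape(-1,2)
      ~~~~~~~~~~~~~~~~~~~^^^^^^^^^^^^^^^^^^^^^^^^^^^^^^^^^^^^^^^^^^^^^^^^^^^^^^^^^^^^^^^^^^^^^^^^^
cv2.error: OpenCV(4.12.0) /io/opencv/modules/calib3d/src/undistort.dispatch.cpp:347: error: (-215:Assertion failed) CV_IS_MAT(_src) && CV_IS_MAT(_dst) && (_src->rows == 1 || _src->cols == 1) && (_dst->rows == 1 || _dst->cols == 1) && _src->cols + _src->rows - 1 == _dst->rows + _dst->cols - 1 && (CV_MAT_TYPE(_src->type) == CV_32FC2 || CV_MAT_TYPE(_src->type) == CV_64FC2) && (CV_MAT_TYPE(_dst->type) == CV_32FC2 || CV_MAT_TYPE(_dst->type) == CV_64FC2) in function 'cvUndistortPointsInternal'
```

View pics/topc.png

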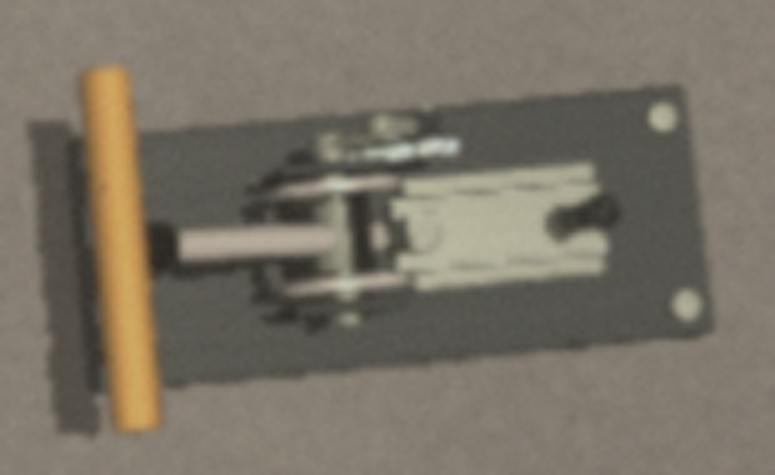

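View pics/sidec.png

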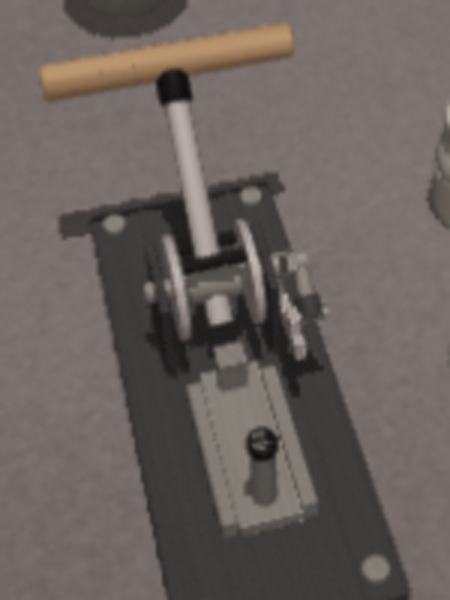

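```bash
cat > m.py <<'E'
from h import *
for n in("side","top"):
    d=load(n+"0.npz"); m=barmask(d)
    print(n,m.sum(),d["color"][242,210],d["color"][255,319],d["range_z"][242,210],(d["range_z"]>0).mean())
E
python3 m.py
```

```text
side 2 [176 140 104] [156 149 142] 0.79503125 0.9958971088435374
top 669 [143 137 122] [206 164  95] 1.0323969 0.9960119047619047
```

```bash
sed -i 's/\[...,1\]>120/[...,1]>75/; s/\[...,2\]>100/[...,2]>90/' h.py
cat > m.py <<'E'
from h import *
import sys
s_=sys.argv[1] if len(sys.argv)>1 else "0"
for n in("side","top"):
    d=load(n+s_+".npz"); m=barmask(d)
    box=np.zeros_like(m)
    if n=="side": box[220:260,170:280]=1
    else: box[210:300,300:335]=1
    m=m&box
    P,uv=depthpts(d,m>0)
    P=P[(P[:,2]>.1)&(P[:,2]<.25)]
    c=np.median(P,0);u,s,vt=np.linalg.svd(P-P.mean(0),full_matrices=False)
    t=(P-c)@vt[0]
    print(n,m.sum(),"med",c.round(4),"dir",vt[0].round(3),"len",np.ptp(t).round(4),"z",np.percentile(P[:,2],[5,50,95]).round(4),"ends",(c+t.min()*vt[0]).round(4),(c+t.max()*vt[0]).round(4))
d=load("top0.npz"); m=np.zeros((420,560),bool); m[215:290,300:445]=1
P,uv=depthpts(d,m)
f=(P[:,2]>.007)&(P[:,2]<.018)
print(f.sum())
r_=cv2.minAreaRect((P[f][:,:2]*1000).astype(np.float32));print(r_,cv2.boxPoints(r_).round(1).tolist(),np.median(P[f][:,2]))
q=(P[:,2]>.06)&(P[:,2]<.085)&(uv[:,0]>400)
print(q.sum(),uv[q].mean(0),P[q].mean(0))
# corners via plane from crop picks
pk=np.array([[295+682/5,205+88/5],[295+712/5,205+330/5],[295+78/5,205+140/5]])-.4
print(onplane(d,pk,.012).round(4))
print("cap top",onplane(d,[[295+603/5-.4,205+210/5-.4]],.074).round(4))
d=load("side0.npz")
print("cap side",onplane(d,[[170+262/3-.3,220+437/3-.3]],.074).round(4))
print("ends-plate side",onplane(d,[[170+97/3,220+232/3],[170+270/3,220+197/3],[170+405/3,220+590/3]],.012).round(4))
E
python3 m.py
```

```text
side 965 med [0.4791 0.0181 0.1462] dir [-0.995 -0.102  0.003] len 0.1496 z [0.1365 0.1462 0.1503] ends [0.5579 0.0262 0.146 ] [0.4091 0.0109 0.1464]
top 799 med [0.483  0.0271 0.1475] dir [-0.994 -0.105 -0.002] len 0.1507 z [0.1416 0.1475 0.1513] ends [0.5601 0.0352 0.1477] [0.4102 0.0194 0.1474]
3830
((499.8207092285156, -112.46722412109375), (121.13710021972656, 302.3074035644531), 5.944849491119385) [[423.8999938964844, 31.600000381469727], [455.20001220703125, -269.1000061035156], [575.7000122070312, -256.5], [544.4000244140625, 44.099998474121094]] 0.011393984585826522
46 [414.5        247.34782609] [ 0.50787343 -0.19385366  0.07204765]
[[ 0.5736 -0.253   0.012 ]
 [ 0.4581 -0.265   0.012 ]
 [ 0.5434  0.0375  0.012 ]]
cap top [[ 0.5094 -0.1949  0.074 ]]
cap side [[ 0.507  -0.1952  0.074 ]]
ends-plate side [[ 0.4278  0.0124  0.012 ]
 [ 0.5412  0.024   0.012 ]
 [ 0.5701 -0.2562  0.012 ]]
```

```bash
cat >> h.py <<'E'
a=0.1038
O=np.array([.4962,-.0777,0]); F=np.array([[np.cos(a),-np.sin(a),0],[np.sin(a),np.cos(a),0],[0,0,1]])
def tofoot(p): return (np.atleast_2d(p)-O)@F
def toworld(q): return np.atleast_2d(q)@F.T+O
E
python3 - <<'E'
from h import *
from scipy.optimize import least_squares
A=[]
for n,b in(("side",(220,260,170,280)),("top",(210,300,300,335))):
    d=load(n+"0.npz"); m=barmask(d); box=np.zeros_like(m);box[b[0]:b[1],b[2]:b[3]]=1
    m=cv2.erode(m&box,np.ones((3,3)))
    P,_=depthpts(d,m>0);Q=tofoot(P);Q=Q[Q[:,2]>.12]
    f=lambda c:np.hypot(Q[:,1]-c[0],Q[:,2]-c[1])-.011
    s=least_squares(f,[.1,.14],loss="soft_l1",f_scale=.001);print(n,s.x.round(4),"r",np.hypot(s.x[0],s.x[1]-.062),"lean",np.arctan2(s.x[0],s.x[1]-.062),"x",Q[:,0].min(),Q[:,0].max(), np.median(abs(s.fun)))
d=load("top0.npz")
for nm,(u,v),z in(("jar",(325,168),.08),("bottle",(393,170),.16),("bowl",(212,264),.045)):
    p=onplane(d,[(u,v)],z);print(nm,p.round(3),tofoot(p).round(3))
d=load("side0.npz")
for nm,(u,v),z in(("jar",(335,260),.08),("bottle",(349,284),.16),("bowl",(212,208),.045)):
    p=onplane(d,[(u,v)],z);print(nm,p.round(3),tofoot(p).round(3))
E
```

```text
side [0.1036 0.1387] r 0.12892522791547012 lean 0.9337716736957423 x -0.07527772577628018 0.06961863990541646 0.0008641972441639474
top [0.1052 0.1384] r 0.13003989424601883 lean 0.9425922474800243 x -0.07361581600041947 0.07224925311919586 0.0009811086005003097
jar [[0.684 0.009 0.08 ]] [[0.196 0.067 0.08 ]]
bottle [[ 0.662 -0.127  0.16 ]] [[ 0.16  -0.066  0.16 ]]
bowl [[0.463 0.262 0.045]] [[0.002 0.342 0.045]]
jar [[0.682 0.001 0.08 ]] [[0.193 0.059 0.08 ]]
bottle [[ 0.66  -0.134  0.16 ]] [[ 0.157 -0.073  0.16 ]]
bowl [[0.463 0.25  0.045]] [[0.001 0.329 0.045]]
```

```bash
cat >> h.py <<'E'
from scipy.spatial.transform import Rotation as Ro
def Rl(L):  # tool rot (world) for lean L
    s,c=np.sin(L),np.cos(L)
    return F@np.array([[0,1,0],[c,0,-s],[-s,0,-c]])
def plan(p0,R0,p1,R1,n):
    rv=(Ro.from_matrix(R0).inv()*Ro.from_matrix(R1)).as_rotvec()
    R=R0; dp=(p1-p0)/n
    out=[]
    for i in range(n):
        Rn=R@Ro.from_rotvec(rv/n).as_matrix()
        out.append(np.r_[(R.T@dp)/.06,np.degrees(rv/n)/8]); R=Rn
    return np.array(out).round(3)
def st():
    from station import r
    s=r.state(); q=tofoot(s["ee_pos"])[0]; z=F.T@s["ee_rot"]
    print("t %.2f foot %s F_foot %s lean %.3f yaw-err %s w %.3f"%(s["time_s"],(q*1000).round(1),(F.T@s["force"]).round(1),np.arctan2(-z[1,2],-z[2,2]),z[0].round(3),s["grip_width"]), "q",s["joint_pos"].round(2))
    return s
E
python3 - <<'E'
from h import *
s=st()
p1=toworld([0,.22,.30])[0]
P=plan(s["ee_pos"],s["ee_rot"],p1,Rl(0.3),10)
print(p1);print(P.tolist())
E
```

```text
t 0.10 foot [-334.4 -425.7  224.2] F_foot [ 0.9  0.3 -0.1] lean -0.002 yaw-err [ 0.965  0.263 -0.   ] w 0.091 q [-1.22  0.32  1.57 -0.    1.26 -0.02]
[0.47340499 0.14111588 0.3       ]
[[0.821, -0.892, -0.125, -0.141, -0.184, -0.927], [0.925, -0.776, -0.164, -0.141, -0.184, -0.927], [1.013, -0.647, -0.203, -0.141, -0.184, -0.927], [1.082, -0.507, -0.241, -0.141, -0.184, -0.927], [1.131, -0.358, -0.278, -0.141, -0.184, -0.927], [1.16, -0.204, -0.313, -0.141, -0.184, -0.927], [1.167, -0.047, -0.346, -0.141, -0.184, -0.927], [1.154, 0.111, -0.375, -0.141, -0.184, -0.927], [1.12, 0.266, -0.4, -0.141, -0.184, -0.927], [1.065, 0.416, -0.422, -0.141, -0.184, -0.927]]
```

Emit:
carry_out([
  [0.5,-0.5,-0.15,0,0,-0.93],
  [0.55,-0.45,-0.15,0,0,-0.93],
  [0.6,-0.4,-0.15,0,0,-0.93],
  [0.6,-0.3,-0.15,0,0,-0.93],
  [0.6,-0.2,-0.15,0,0,-0.93],
  [0.6,-0.1,-0.15,0,0,-0.93],
  [0.6,0,-0.15,0,0,-0.93],
  [0.6,0.05,-0.15,0,0,-0.93],
  [0.6,0.15,-0.1,0,0,-0.93],
  [0.6,0.2,0,0,0,-0.93],
], gripper=0, force=30)

```text
time_s: 1.35
ee_pos: [0.353, -0.1729, 0.3032]
ee_rot: [[-0.101, 0.995, 0.001], [0.995, 0.101, -0.0], [-0.0, 0.001, -1.0]]
force: [-0.2, -0.5, -0.1]
grip_width: 0.0002
```

```bash
python3 - <<'E'
from h import *
s=st()
# target: standoff below bar by 15mm clear, behind 
L=.938
n=np.array([0,-np.cos(L),np.sin(L)]); u=np.array([0,np.sin(L),np.cos(L)])
B=np.array([0,.1045,.1386])
for nm,q in (("behind",B-n*.045+u*.06),("under",B-n*.045-u*.004),("touch",B-n*.027-u*.004)): print(nm,q.round(4))
p1=toworld(B-n*.045+u*.10)[0]
print(p1,plan(s["ee_pos"],s["ee_rot"],p1,Rl(L),10).tolist())
E
```

```text
t 1.35 foot [-152.3  -79.8  303.2] F_foot [-0.3 -0.5 -0.1] lean 0.000 yaw-err [0.002 1.    0.001] w 0.000 q [-0.48 -0.02  1.78 -0.    1.38 -0.59]
behind [0.     0.1795 0.1378]
under [0.     0.1279 0.0999]
touch [0.     0.1172 0.1145]
[0.47425972 0.13291106 0.16145324] [[0.487, 0.253, 0.236, -0.0, -0.671, -0.002], [0.507, 0.253, 0.19, -0.0, -0.671, -0.002], [0.522, 0.253, 0.141, -0.0, -0.671, -0.002], [0.533, 0.253, 0.092, -0.0, -0.671, -0.002], [0.539, 0.253, 0.042, -0.0, -0.671, -0.002], [0.541, 0.253, -0.009, -0.0, -0.671, -0.002], [0.537, 0.253, -0.06, -0.0, -0.671, -0.002], [0.529, 0.253, -0.11, -0.0, -0.671, -0.002], [0.517, 0.254, -0.159, -0.0, -0.671, -0.002], [0.499, 0.254, -0.206, -0.0, -0.671, -0.002]]
```

```bash
python3 - <<'E'
from h import *
s=st()
p1=toworld([0,.23,.25])[0]
print(plan(s["ee_pos"],s["ee_rot"],p1,Rl(.938),10).tolist())
E
```

```text
t 1.35 foot [-152.3  -79.8  303.2] F_foot [-0.3 -0.5 -0.1] lean 0.000 yaw-err [0.002 1.    0.001] w 0.000 q [-0.48 -0.02  1.78 -0.    1.38 -0.59]
[[0.517, 0.253, 0.089, -0.0, -0.671, -0.002], [0.523, 0.253, 0.04, -0.0, -0.671, -0.002], [0.524, 0.253, -0.009, -0.0, -0.671, -0.002], [0.521, 0.253, -0.058, -0.0, -0.671, -0.002], [0.513, 0.253, -0.107, -0.0, -0.671, -0.002], [0.501, 0.253, -0.154, -0.0, -0.671, -0.002], [0.484, 0.253, -0.201, -0.0, -0.671, -0.002], [0.463, 0.253, -0.245, -0.0, -0.671, -0.002], [0.438, 0.254, -0.287, -0.0, -0.671, -0.002], [0.409, 0.254, -0.327, -0.0, -0.671, -0.002]]
```

Emit:
carry_out([
  [0.52,0.25,0.09,0,-0.67,0],
  [0.52,0.25,0.04,0,-0.67,0],
  [0.52,0.25,0,0,-0.67,0],
  [0.52,0.25,-0.06,0,-0.67,0],
  [0.51,0.25,-0.1,0,-0.67,0],
  [0.5,0.25,-0.15,0,-0.67,0],
  [0.48,0.25,-0.2,0,-0.67,0],
  [0.46,0.25,-0.25,0,-0.67,0],
  [0.44,0.25,-0.29,0,-0.67,0],
  [0.41,0.25,-0.33,0,-0.67,0],
])

```text
time_s: 2.6
ee_pos: [0.472, 0.1499, 0.2493]
ee_rot: [[-0.058, 0.995, 0.079], [0.588, 0.098, -0.803], [-0.807, 0.0, -0.591]]
force: [-0.6, -0.2, 0.5]
grip_width: 0.0005
```

```bash
python3 - <<'E'
from h import *
s=st()
L=.938
n=np.array([0,-np.cos(L),np.sin(L)]); u=np.array([0,np.sin(L),np.cos(L)])
B=np.array([0,.1045,.1386])
p1=toworld(B-n*.045+u*.05)[0]
print(plan(s["ee_pos"],s["ee_rot"],p1,Rl(L),5).tolist())
E
```

```text
t 2.60 foot [ -0.4 228.9 249.3] F_foot [-0.7 -0.1  0.5] lean 0.939 yaw-err [ 0.003  1.    -0.004] w 0.001 q [ 0.72  0.45  1.65 -0.72  1.68  0.79]
[[0.202, 0.002, 0.386, -0.006, 0.001, -0.005], [0.202, 0.002, 0.386, -0.006, 0.001, -0.005], [0.202, 0.002, 0.386, -0.006, 0.001, -0.005], [0.202, 0.002, 0.386, -0.006, 0.001, -0.005], [0.202, 0.002, 0.386, -0.006, 0.001, -0.005]]
```

Emit:
carry_out([
  [0.2,0,0.39,0,0,0],
  [0.2,0,0.39,0,0,0],
  [0.2,0,0.39,0,0,0],
  [0.2,0,0.39,0,0,0],
  [0.2,0,0.39,0,0,0],
  [0,0,0.18,0,0,0],
  [0,0,0.18,0,0,0],
  [0,0,0.18,0,0,0],
  [0,0,0.18,0,0,0],
  [0,0,0.18,0,0,0],
])

```text
time_s: 3.85
ee_pos: [0.4819, 0.0465, 0.0997]
ee_rot: [[-0.057, 0.995, 0.079], [0.591, 0.097, -0.801], [-0.805, 0.001, -0.594]]
force: [0.4, 0.2, 0.5]
grip_width: 0.0003
```

```bash
cat >> h.py <<'E'
def nu(s,L=.938,B=np.array([0,.1045,.1386])):
    q=tofoot(s["ee_pos"])[0]-B; n=np.array([0,-np.cos(L),np.sin(L)]); u=np.array([0,np.sin(L),np.cos(L)])
    print("n %.1f u %.1f mm  Fn %.1f Fu %.1f"%(q@n*1e3,q@u*1e3,F.T@s["force"]@n,F.T@s["force"]@u))
E
python3 - <<'E'
from h import *
from station import r
s=st();nu(s)
for n in("side","top"):
    d=r.snapshot(n);np.savez(n+"1.npz",**d);cv2.imwrite(f"pics/{n}1.png",d["color"][:,:,::-1])
E
```

```text
t 3.85 foot [ -1.4 125.   99.7] F_foot [0.4 0.2 0.5] lean 0.935 yaw-err [ 0.004  1.    -0.005] w 0.000 q [ 0.57  0.57  1.93 -0.83  1.32  0.98]
n -43.5 u -6.5 mm  Fn 0.3 Fu 0.4
```

View pics/side1.png

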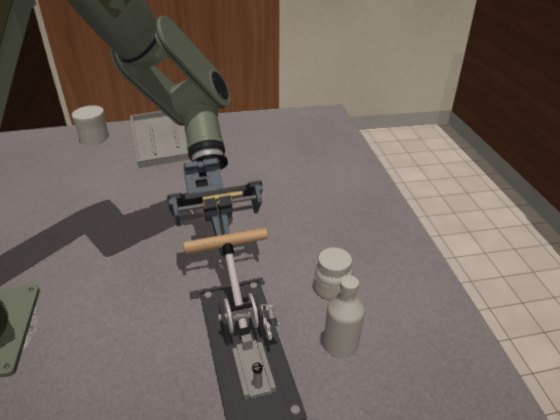

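The finger block is now under the bar at (225,240) with no contact. I'll approach slowly along the arc normal (tool −x).

Emit:
carry_out([
  [-0.05,0,0,0,0,0],
  [-0.05,0,0,0,0,0],
  [-0.05,0,0,0,0,0],
  [-0.03,0,0,0,0,0],
  [-0.02,0,0,0,0,0],
  [-0.02,0,0,0,0,0],
  [-0.02,0,0,0,0,0],
  [-0.02,0,0,0,0,0],
  [-0.02,0,0,0,0,0],
  [0,0,0,0,0,0],
])

```text
time_s: 5.2
ee_pos: [0.4827, 0.0375, 0.1129]
ee_rot: [[-0.058, 0.995, 0.078], [0.592, 0.097, -0.8], [-0.804, 0.0, -0.595]]
force: [-0.1, 1.5, -3.3]
grip_width: 0.0003
```

```bash
python3 -c "
from h import *
nu(st())"
```

```text
t 5.20 foot [ -1.5 115.9 112.9] F_foot [ 0.1  1.5 -3.3] lean 0.934 yaw-err [ 0.004  1.    -0.005] w 0.000 q [ 0.56  0.54  1.93 -0.84  1.33  0.96]
n -27.5 u -5.9 mm  Fn -3.5 Fu -0.7
```

Emit:
carry_out([
  [-0.02,0,-0.003,0,0.05,0],
  [-0.02,0,-0.004,0,0.07,0],
  [-0.02,0,-0.004,0,0.07,0],
  [-0.02,0,-0.004,0,0.07,0],
  [-0.02,0,-0.004,0,0.07,0],
  [-0.02,0,-0.004,0,0.07,0],
  [-0.02,0,-0.004,0,0.07,0],
  [-0.02,0,-0.004,0,0.07,0],
  [-0.02,0,-0.004,0,0.07,0],
  [0,0,0,0,0,0],
])

```text
time_s: 6.45
ee_pos: [0.4832, 0.0321, 0.1233]
ee_rot: [[-0.064, 0.995, 0.073], [0.657, 0.097, -0.747], [-0.751, 0.001, -0.66]]
force: [-0.4, 5.3, -1.7]
grip_width: 0.0002
```

```bash
cat >> h.py <<'E'
def hg(s):
    q=tofoot(s["ee_pos"])[0]-np.array([0,0,.062]); z=F.T@s["ee_rot"]; L=np.arctan2(-z[1,2],-z[2,2])
    n=np.array([0,-np.cos(L),np.sin(L)]); u=np.array([0,np.sin(L),np.cos(L)]);f=F.T@s["force"]
    rho=np.hypot(q[1],q[2]); # perch lean: bar dist .13, face offset .027 (11+16) along n of tool
    # find bar centre on 130 circle with n-offset 27 from TCP
    k=q@n+.027; th=L-np.arcsin(k/.13)
    print("lean tool %.3f hinge-u %.1f n %.1f  perch lean if touching %.3f angle %.3f Fn %.1f Fu %.1f |F| %.1f"%(L,q@u*1e3,q@n*1e3,th,.938-th,f@n,f@u,np.linalg.norm(f)))
E
python3 -c "
from h import *
hg(st())"
```

```text
t 6.45 foot [ -1.5 110.5 123.3] F_foot [ 0.2  5.4 -1.7] lean 0.850 yaw-err [ 0.005  1.    -0.004] w 0.000 q [ 0.52  0.48  1.93 -0.8   1.28  0.88]
lean tool 0.850 hinge-u 123.5 n -26.9  perch lean if touching 0.849 angle 0.089 Fn -4.8 Fu 2.9 |F| 5.6
```

Emit:
carry_out([
  [-0.03,0,-0.006,0,0.1,0],
  [-0.03,0,-0.006,0,0.1,0],
  [-0.03,0,-0.006,0,0.1,0],
  [-0.03,0,-0.006,0,0.1,0],
  [-0.03,0,-0.006,0,0.1,0],
  [-0.03,0,-0.006,0,0.1,0],
  [-0.03,0,-0.006,0,0.1,0],
  [-0.03,0,-0.006,0,0.1,0],
  [-0.03,0,-0.006,0,0.1,0],
  [-0.03,0,-0.006,0,0.1,0],
])

```text
time_s: 7.7
ee_pos: [0.4842, 0.0226, 0.1381]
ee_rot: [[-0.074, 0.995, 0.064], [0.756, 0.098, -0.647], [-0.65, 0.0, -0.76]]
force: [0.0, 7.2, -3.7]
grip_width: 0.0006
```

```bash
python3 -c "
from h import *
hg(st())
from station import r
d=r.snapshot('side');cv2.imwrite('pics/side2.png',d['color'][:,:,::-1])"
```

```text
t 7.70 foot [ -1.5 101.  138.1] F_foot [ 0.8  7.1 -3.7] lean 0.708 yaw-err [ 0.005  1.    -0.004] w 0.001 q [ 0.44  0.4   1.92 -0.71  1.21  0.74]
lean tool 0.708 hinge-u 123.5 n -27.2  perch lean if touching 0.710 angle 0.228 Fn -7.8 Fu 1.8 |F| 8.1
```

View pics/side2.png

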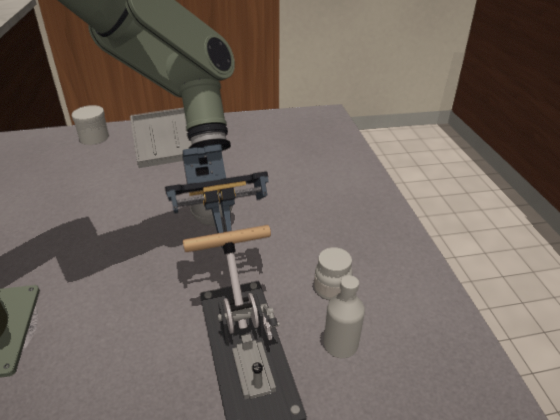

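The bar at (228,239) is riding on the fingers and the resistance is 8 N, so I'll continue along the arc.

Emit:
carry_out([
  [-0.03,0,-0.006,0,0.1,0],
  [-0.03,0,-0.006,0,0.1,0],
  [-0.03,0,-0.006,0,0.1,0],
  [-0.03,0,-0.006,0,0.1,0],
  [-0.03,0,-0.006,0,0.1,0],
  [-0.03,0,-0.006,0,0.1,0],
  [-0.03,0,-0.006,0,0.1,0],
  [-0.03,0,-0.006,0,0.1,0],
  [-0.03,0,-0.006,0,0.1,0],
  [-0.03,0,-0.006,0,0.1,0],
])

```text
time_s: 9.0
ee_pos: [0.4855, 0.0108, 0.1518]
ee_rot: [[-0.082, 0.995, 0.053], [0.839, 0.098, -0.535], [-0.538, 0.001, -0.843]]
force: [0.1, 7.7, -3.2]
grip_width: 0.0003
```

```bash
python3 -c "
from h import *
hg(st())"
```

```text
t 9.00 foot [ -1.5  89.1 151.8] F_foot [ 0.9  7.7 -3.2] lean 0.568 yaw-err [ 0.005  1.    -0.003] w 0.000 q [ 0.35  0.33  1.91 -0.61  1.15  0.58]
lean tool 0.568 hinge-u 123.6 n -26.9  perch lean if touching 0.567 angle 0.371 Fn -8.2 Fu 1.5 |F| 8.3
```

Emit:
carry_out([
  [-0.03,0,-0.006,0,0.1,0],
  [-0.03,0,-0.006,0,0.1,0],
  [-0.03,0,-0.006,0,0.1,0],
  [-0.03,0,-0.006,0,0.1,0],
  [-0.03,0,-0.006,0,0.1,0],
  [-0.03,0,-0.006,0,0.1,0],
  [-0.03,0,-0.006,0,0.1,0],
  [-0.03,0,-0.006,0,0.1,0],
  [-0.03,0,-0.006,0,0.1,0],
  [-0.03,0,-0.006,0,0.1,0],
])

```text
time_s: 10.25
ee_pos: [0.4869, -0.0035, 0.1639]
ee_rot: [[-0.088, 0.995, 0.041], [0.905, 0.098, -0.414], [-0.416, 0.001, -0.909]]
force: [1.9, 5.8, -4.2]
grip_width: 0.0007
```

```bash
python3 -c "
from h import *
hg(st())"
```

```text
t 10.25 foot [ -1.6  74.8 163.9] F_foot [ 2.5  5.5 -4.2] lean 0.429 yaw-err [ 0.006  1.    -0.002] w 0.001 q [ 0.25  0.27  1.89 -0.48  1.1   0.39]
lean tool 0.429 hinge-u 123.8 n -25.6  perch lean if touching 0.419 angle 0.519 Fn -6.8 Fu -1.5 |F| 7.4
```

Emit:
carry_out([
  [-0.03,0,-0.006,0,0.1,0],
  [-0.03,0,-0.006,0,0.1,0],
  [-0.03,0,-0.006,0,0.1,0],
  [-0.03,0,-0.006,0,0.1,0],
  [-0.03,0,-0.006,0,0.1,0],
  [-0.03,0,-0.006,0,0.1,0],
  [-0.03,0,-0.006,0,0.1,0],
  [-0.03,0,-0.006,0,0.1,0],
  [-0.03,0,-0.006,0,0.1,0],
  [0,0,0,0,0,0],
])

```text
time_s: 11.5
ee_pos: [0.4878, -0.0185, 0.1733]
ee_rot: [[-0.092, 0.995, 0.029], [0.949, 0.097, -0.3], [-0.301, -0.0, -0.953]]
force: [1.2, 2.7, -0.1]
grip_width: 0.0
```

```bash
python3 -c "
from h import *
hg(st())"
```

```text
t 11.50 foot [ -2.2  59.7 173.3] F_foot [ 1.5  2.6 -0.1] lean 0.306 yaw-err [ 0.007  1.    -0.003] w 0.000 q [ 0.14  0.24  1.87 -0.35  1.08  0.21]
lean tool 0.306 hinge-u 124.1 n -23.4  perch lean if touching 0.278 angle 0.660 Fn -2.5 Fu 0.6 |F| 2.9
```

Emit:
carry_out([
  [-0.016,0,-0.003,0,0.05,0],
  [-0.016,0,-0.003,0,0.05,0],
  [-0.016,0,-0.003,0,0.05,0],
  [-0.016,0,-0.003,0,0.05,0],
  [-0.016,0,-0.003,0,0.05,0],
  [-0.016,0,-0.003,0,0.05,0],
  [-0.016,0,-0.003,0,0.05,0],
  [-0.016,0,-0.003,0,0.05,0],
  [-0.016,0,-0.003,0,0.05,0],
  [-0.016,0,-0.003,0,0.05,0],
])

```text
time_s: 12.75
ee_pos: [0.4888, -0.0269, 0.1774]
ee_rot: [[-0.095, 0.995, 0.022], [0.968, 0.097, -0.233], [-0.234, -0.0, -0.972]]
force: [-0.1, 0.8, 1.1]
grip_width: 0.0007
```

```bash
cat >> h.py <<'E'
def bar(d,b):
    from scipy.optimize import least_squares
    m=barmask(d); box=np.zeros_like(m);box[b[0]:b[1],b[2]:b[3]]=1
    m=cv2.erode(m&box,np.ones((3,3)))
    P,_=depthpts(d,m>0);Q=tofoot(P);Q=Q[(Q[:,2]>.12)&(Q[:,2]<.21)&(abs(Q[:,0])<.08)&(abs(Q[:,1])<.13)]
    g=np.median(Q,0)
    f=lambda c:np.hypot(Q[:,1]-c[0],Q[:,2]-c[1])-.011
    s=least_squares(f,[g[1],g[2]-.008],loss="soft_l1",f_scale=.001);L=np.arctan2(s.x[0],s.x[1]-.062)
    print("bar",len(Q),s.x.round(4),"lean %.3f angle %.3f r %.4f"%(L,.938-L,np.hypot(s.x[0],s.x[1]-.062)))
def snap(k):
    from station import r
    o={}
    for n in("side","top"):
        d=r.snapshot(n);cv2.imwrite(f"pics/{n}{k}.png",d["color"][:,:,::-1]);np.savez(n+k+".npz",**d)
        bar(d,(150,330,150,330) if n=="side" else (190,310,290,400))
E
python3 -c "
from h import *
hg(st());snap('3');hg(st())"
```

```text
t 12.75 foot [ -2.1  51.3 177.4] F_foot [0.  0.8 1.1] lean 0.236 yaw-err [ 0.006  1.    -0.002] w 0.001 q [ 0.08  0.22  1.85 -0.27  1.08  0.11]
lean tool 0.236 hinge-u 124.2 n -22.9  perch lean if touching 0.204 angle 0.734 Fn -0.6 Fu 1.3 |F| 1.4
bar 1033 [0.0238 0.1893] lean 0.185 angle 0.753 r 0.1295Traceback (most recent call last):
  File "<string>", line 3, in <module>
    hg(st());snap('3');hg(st())
             ~~~~^^^^^
  File "h.py", line 63, in snap
    bar(d,(150,330,150,330) if n=="side" else (190,310,290,400))
    ~~~^^^^^^^^^^^^^^^^^^^^^^^^^^^^^^^^^^^^^^^^^^^^^^^^^^^^^^^^^
  File "h.py", line 53, in bar
    P,_=depthpts(d,m>0);Q=tofoot(P);Q=Q[(Q[:,2]>.12)&(Q[:,2]<.21)&(abs(Q[:,0])<.08)&(abs(Q[:,1])<.13)]
        ~~~~~~~~^^^^^^^
  File "h.py", line 7, in depthpts
    v,u=np.nonzero(mask&(d["range_z"]>0)); c=rays(d,np.c_[u,v])*d["range_z"][v,u][:,None]
                                             ~~~~^^^^^^^^^^^^^^
  File "h.py", line 4, in rays
    p=cv2.undistortPoints(np.array(uv,float).reshape(-1,1,2),K(d),np.array(d["distortion"],float)).reshape(-1,2)
      ~~~~~~~~~~~~~~~~~~~^^^^^^^^^^^^^^^^^^^^^^^^^^^^^^^^^^^^^^^^^^^^^^^^^^^^^^^^^^^^^^^^^^^^^^^^^
cv2.error: OpenCV(4.12.0) /io/opencv/modules/calib3d/src/undistort.dispatch.cpp:347: error: (-215:Assertion failed) CV_IS_MAT(_src) && CV_IS_MAT(_dst) && (_src->rows == 1 || _src->cols == 1) && (_dst->rows == 1 || _dst->cols == 1) && _src->cols + _src->rows - 1 == _dst->rows + _dst->cols - 1 && (CV_MAT_TYPE(_src->type) == CV_32FC2 || CV_MAT_TYPE(_src->type) == CV_64FC2) && (CV_MAT_TYPE(_dst->type) == CV_32FC2 || CV_MAT_TYPE(_dst->type) == CV_64FC2) in function 'cvUndistortPointsInternal'
```

View pics/side3.png

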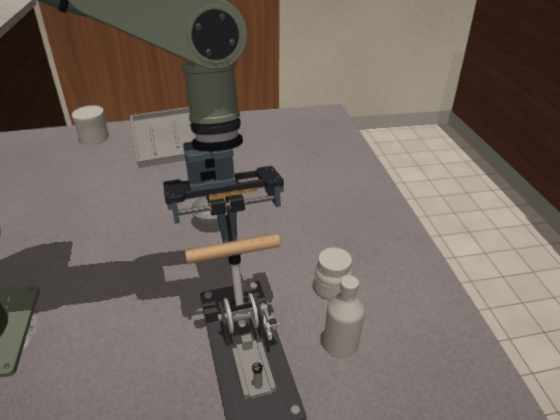

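The bar is at (233,248), which gives an angle of about 0.75, right at the over-centre point, with almost no force. I'll creep on slowly.

Emit:
carry_out([
  [-0.008,0,-0.002,0,0.02,0],
  [-0.008,0,-0.002,0,0.02,0],
  [-0.008,0,-0.002,0,0.02,0],
  [-0.008,0,-0.002,0,0.02,0],
  [-0.008,0,-0.002,0,0.02,0],
  [0,0,0,0,0,0],
  [0,0,0,0,0,0],
  [0,0,0,0,0,0],
  [0,0,0,0,0,0],
  [0,0,0,0,0,0],
])

```text
time_s: 14.1
ee_pos: [0.4891, -0.0288, 0.1785]
ee_rot: [[-0.095, 0.995, 0.021], [0.971, 0.097, -0.219], [-0.22, -0.0, -0.975]]
force: [-0.8, 0.3, -0.2]
grip_width: 0.0002
```

```bash
sed -i 's/^        bar(d,(150.*/        if n=="side" or k>="5": bar(d,(150,330,150,330) if n=="side" else (190,310,290,400))/' h.py
python3 -c "
from h import *
hg(st());snap('4')"
```

```text
t 14.10 foot [ -2.   49.4 178.5] F_foot [-0.8  0.4 -0.2] lean 0.222 yaw-err [ 0.006  1.    -0.001] w 0.000 q [ 0.06  0.22  1.85 -0.25  1.08  0.09]
lean tool 0.222 hinge-u 124.5 n -22.5  perch lean if touching 0.187 angle 0.751 Fn -0.5 Fu -0.1 |F| 0.9
bar 1055 [0.0167 0.1905] lean 0.129 angle 0.809 r 0.1296
```

The perch leapt from 0.75 to an angle of 0.81 on its own while the finger stayed put, with the force near 0. I'll back off and go over to the lock.

```bash
python3 - <<'E'
from h import *
s=st();p=s["ee_pos"];R=s["ee_rot"]
W=[([0,.10,.185],.222,3),([0,.10,.30],.1,4),([0,.0,.31],0,3),([0,-.175,.28],-.25,5),([0,-.175,.10],-.25,5)]
for q,L,n in W:
    p1=toworld(q)[0];print(plan(p,R,p1,Rl(L),n).tolist());p,R=p1,Rl(L)
E
```

```text
t 14.20 foot [ -2.   49.4 178.5] F_foot [ 0.4  0.  -0.5] lean 0.222 yaw-err [ 0.006  1.    -0.001] w 0.001 q [ 0.06  0.22  1.85 -0.25  1.08  0.09]
[[0.267, 0.009, -0.097, -0.003, 0.0, -0.015], [0.267, 0.01, -0.097, -0.003, 0.0, -0.015], [0.267, 0.01, -0.097, -0.003, 0.0, -0.015]]
[[-0.106, 0.0, -0.467, -0.0, 0.218, -0.0], [-0.091, -0.0, -0.47, -0.0, 0.218, -0.0], [-0.077, -0.0, -0.473, -0.0, 0.218, -0.0], [-0.062, 0.0, -0.475, -0.0, 0.218, -0.0]]
[[-0.558, 0.0, 0.0, 0.0, 0.239, 0.0], [-0.558, 0.0, -0.018, 0.0, 0.239, 0.0], [-0.557, 0.0, -0.037, 0.0, 0.239, 0.0]]
[[-0.583, -0.0, 0.1, -0.0, 0.358, 0.0], [-0.588, -0.0, 0.071, -0.0, 0.358, 0.0], [-0.59, -0.0, 0.041, -0.0, 0.358, 0.0], [-0.592, -0.0, 0.012, -0.0, 0.358, 0.0], [-0.592, -0.0, -0.018, -0.0, 0.358, 0.0]]
[[-0.148, 0.0, 0.581, 0.0, 0.0, 0.0], [-0.148, 0.0, 0.581, 0.0, 0.0, 0.0], [-0.148, 0.0, 0.581, 0.0, 0.0, 0.0], [-0.148, 0.0, 0.581, 0.0, 0.0, 0.0], [-0.148, 0.0, 0.581, 0.0, 0.0, 0.0]]
```

Emit:
carry_out([
  [0.27,0.01,-0.1,0,0,0],
  [0.27,0.01,-0.1,0,0,0],
  [0.27,0.01,-0.1,0,0,0],
  [-0.1,0,-0.47,0,0.22,0],
  [-0.09,0,-0.47,0,0.22,0],
  [-0.08,0,-0.47,0,0.22,0],
  [-0.06,0,-0.47,0,0.22,0],
  [-0.56,0,0,0,0.24,0],
  [-0.56,0,-0.02,0,0.24,0],
  [-0.56,0,-0.04,0,0.24,0],
])

```text
time_s: 15.45
ee_pos: [0.4959, -0.0769, 0.3106]
ee_rot: [[-0.099, 0.995, 0.0], [0.995, 0.099, 0.002], [0.002, 0.001, -1.0]]
force: [0.4, 0.2, 0.7]
grip_width: 0.0005
```

Emit:
carry_out([
  [-0.58,0,0.1,0,0.36,0],
  [-0.59,0,0.07,0,0.36,0],
  [-0.59,0,0.04,0,0.36,0],
  [-0.59,0,0.01,0,0.36,0],
  [-0.59,0,-0.02,0,0.36,0],
  [0,0,0,0,0,0],
  [0,0,0,0,0,0],
  [0,0,0,0,0,0],
  [0,0,0,0,0,0],
  [0,0,0,0,0,0],
])

```text
time_s: 16.7
ee_pos: [0.5127, -0.2504, 0.2807]
ee_rot: [[-0.095, 0.995, -0.024], [0.964, 0.098, 0.248], [0.25, 0.001, -0.968]]
force: [0.0, 0.8, -0.1]
grip_width: 0.0003
```

```bash
python3 - <<'E'
from h import *
s=st();snap('5')
p,R=s["ee_pos"],s["ee_rot"]
for q,L,n in [([0,-.165,.057],-.25,8)]:
    print(plan(p,R,toworld(q)[0],Rl(L),n).tolist()[0])
E
```

```text
t 16.70 foot [  -1.4 -173.5  280.7] F_foot [ 0.1  0.7 -0.1] lean -0.252 yaw-err [0.005 1.    0.002] w 0.000 q [-0.59  0.36  1.38  0.2   1.55 -0.7 ]
  return _methods._mean(a, axis=axis, dtype=dtype,
  ret = um.true_divide(
Traceback (most recent call last):
  File "h.py", line 63, in snap
    if n=="side" or k>="5": bar(d,(150,330,150,330) if n=="side" else (190,310,290,400))
                            ~~~^^^^^^^^^^^^^^^^^^^^^^^^^^^^^^^^^^^^^^^^^^^^^^^^^^^^^^^^^
  File "h.py", line 56, in bar
    s=least_squares(f,[g[1],g[2]-.008],loss="soft_l1",f_scale=.001);L=np.arctan2(s.x[0],s.x[1]-.062)
ValueError: Initial guess is outside of provided bounds
```

View pics/side5.png

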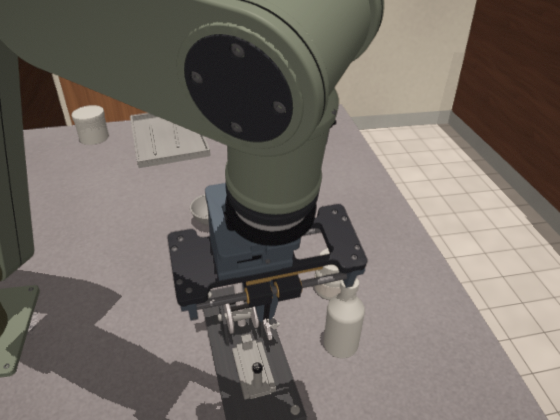

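```bash
python3 - <<'E'
from h import *
from station import r
d=r.snapshot("top");cv2.imwrite("pics/top5.png",d["color"][:,:,::-1]);np.savez("top5.npz",**d)
s=st()
p,R=s["ee_pos"],s["ee_rot"]
print(plan(p,R,toworld([0,-.165,.057])[0],Rl(-.25),8).tolist()[0])
try: bar(d,(190,310,290,400))
except Exception as e: print(e)
E
```

```text
t 16.80 foot [  -1.5 -173.8  280.5] F_foot [ 0.  -0.5  0.4] lean -0.252 yaw-err [0.006 1.    0.002] w 0.000 q [-0.59  0.36  1.38  0.2   1.55 -0.7 ]
[-0.098, 0.003, 0.455, 0.002, -0.002, -0.005]
bar 709 [0.0175 0.19  ] lean 0.136 angle 0.802 r 0.1292
```

View pics/top5.png

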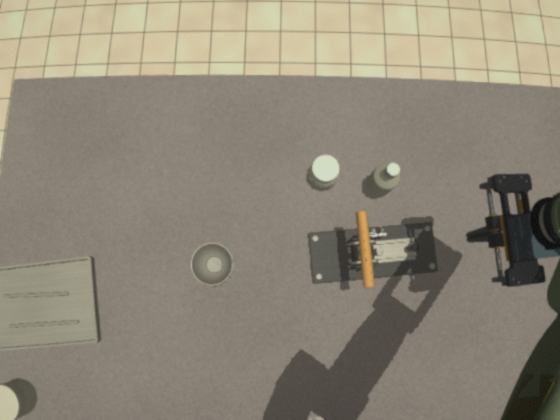

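The bar stands upright at (365,250), an angle of 0.802, with nothing touching it. Next I'll descend behind the lock post.

Emit:
carry_out([
  [-0.1,0,0.45,0,0,0],
  [-0.1,0,0.45,0,0,0],
  [-0.1,0,0.45,0,0,0],
  [-0.1,0,0.45,0,0,0],
  [-0.1,0,0.45,0,0,0],
  [-0.1,0,0.45,0,0,0],
  [-0.1,0,0.45,0,0,0],
  [-0.1,0,0.45,0,0,0],
  [0,0,0,0,0,0],
  [0,0,0,0,0,0],
])

```text
time_s: 18.05
ee_pos: [0.5126, -0.244, 0.06]
ee_rot: [[-0.094, 0.995, -0.023], [0.964, 0.097, 0.248], [0.249, 0.001, -0.968]]
force: [1.1, -0.1, 0.1]
grip_width: 0.0005
```

```bash
python3 - <<'E'
from h import *
s=st();from station import r
d=r.snapshot("top");cv2.imwrite("pics/top6.png",cv2.resize(d["color"][190:310,290:480,::-1],None,fx=4,fy=4))
E
```

```text
t 18.05 foot [  -0.9 -167.1   60. ] F_foot [ 1.1 -0.2  0.1] lean -0.252 yaw-err [0.006 1.    0.003] w 0.000 q [-0.58  0.53  1.7   0.22  1.08 -0.8 ]
```

View pics/top6.png

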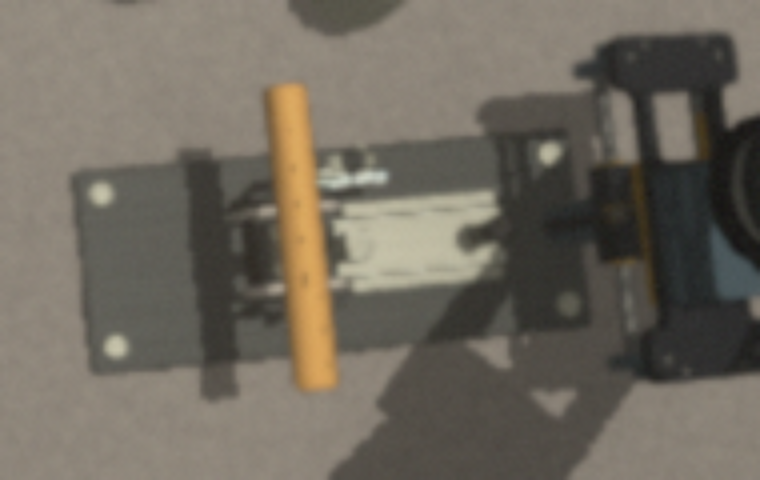

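Emit:
carry_out([
  [0.048,0,0.0125,0,0,0],
  [0.048,0,0.0125,0,0,0],
  [0.048,0,0.0125,0,0,0],
  [0.048,0,0.0125,0,0,0],
  [0.048,0,0.0125,0,0,0],
  [0.032,0,0.008,0,0,0],
  [0.016,0,0.004,0,0,0],
  [0.016,0,0.004,0,0,0],
  [0.016,0,0.004,0,0,0],
  [0.016,0,0.004,0,0,0],
])

```text
time_s: 19.35
ee_pos: [0.51, -0.2228, 0.0591]
ee_rot: [[-0.094, 0.995, -0.024], [0.964, 0.097, 0.249], [0.25, 0.0, -0.968]]
force: [-0.0, 0.3, 0.5]
grip_width: 0.0003
```

```bash
python3 - <<'E'
from h import *
s=st()
E
```

```text
t 19.35 foot [  -1.4 -145.8   59.1] F_foot [0.  0.3 0.5] lean -0.253 yaw-err [0.006 1.    0.002] w 0.000 q [-0.55  0.52  1.74  0.23  1.06 -0.78]
```

Next, 1 mm steps: contact is expected in about 3 mm.

Emit:
carry_out([
  [0.016,0,0.004,0,0,0],
  [0.016,0,0.004,0,0,0],
  [0.016,0,0.004,0,0,0],
  [0.016,0,0.004,0,0,0],
  [0.016,0,0.004,0,0,0],
  [0.016,0,0.004,0,0,0],
  [0.016,0,0.004,0,0,0],
  [0.016,0,0.004,0,0,0],
  [0.016,0,0.004,0,0,0],
  [0.016,0,0.004,0,0,0],
])

```text
time_s: 20.6
ee_pos: [0.509, -0.2129, 0.0592]
ee_rot: [[-0.094, 0.995, -0.024], [0.964, 0.097, 0.249], [0.25, 0.0, -0.968]]
force: [0.3, -4.0, -0.6]
grip_width: 0.0006
```

```bash
python3 - <<'E'
from h import *
s=st()
E
```

```text
t 20.60 foot [  -1.3 -135.8   59.2] F_foot [-0.1 -4.  -0.6] lean -0.253 yaw-err [0.006 1.    0.002] w 0.001 q [-0.54  0.51  1.75  0.23  1.05 -0.77]
```

Emit:
carry_out([
  [0.016,0,0.004,0,0,0],
  [0.016,0,0.004,0,0,0],
  [0.016,0,0.004,0,0,0],
  [0.016,0,0.004,0,0,0],
  [0.016,0,0.004,0,0,0],
  [0.016,0,0.004,0,0,0],
  [0.016,0,0.004,0,0,0],
  [0.016,0,0.004,0,0,0],
  [0.016,0,0.004,0,0,0],
  [0.016,0,0.004,0,0,0],
])

```text
time_s: 21.85
ee_pos: [0.508, -0.2031, 0.0592]
ee_rot: [[-0.094, 0.995, -0.024], [0.964, 0.097, 0.249], [0.25, -0.0, -0.968]]
force: [1.2, -3.8, -0.9]
grip_width: 0.0004
```

Emit:
carry_out([
  [0.008,0,0.002,0,0,0],
  [0.008,0,0.002,0,0,0],
  [0.008,0,0.002,0,0,0],
  [0.008,0,0.002,0,0,0],
  [0.008,0,0.002,0,0,0],
  [0.008,0,0.002,0,0,0],
  [0.008,0,0.002,0,0,0],
  [0,0,0,0,0,0],
  [0,0,0,0,0,0],
  [0,0,0,0,0,0],
])

```text
time_s: 23.1
ee_pos: [0.5076, -0.1996, 0.0593]
ee_rot: [[-0.094, 0.995, -0.024], [0.964, 0.097, 0.249], [0.25, -0.0, -0.968]]
force: [-0.1, -3.1, -1.2]
grip_width: 0.0005
```

```bash
python3 - <<'E'
from h import *
s=st()
E
```

```text
t 23.10 foot [  -1.3 -122.5   59.3] F_foot [-0.4 -3.1 -1.2] lean -0.253 yaw-err [0.006 1.    0.001] w 0.000 q [-0.52  0.5   1.77  0.24  1.04 -0.75]
```

Emit:
carry_out([
  [0.004,0,0.001,0,0,0],
  [0.004,0,0.001,0,0,0],
  [0.004,0,0.001,0,0,0],
  [0.004,0,0.001,0,0,0],
  [0.004,0,0.001,0,0,0],
  [0.004,0,0.001,0,0,0],
  [0.004,0,0.001,0,0,0],
  [0.004,0,0.001,0,0,0],
  [0,0,0,0,0,0],
  [0,0,0,0,0,0],
])

```text
time_s: 24.35
ee_pos: [0.5075, -0.1977, 0.0593]
ee_rot: [[-0.094, 0.995, -0.024], [0.964, 0.097, 0.249], [0.25, 0.0, -0.968]]
force: [-0.5, -3.8, -0.4]
grip_width: 0.0004
```

```bash
python3 - <<'E'
from h import *
s=st()
E
```

```text
t 24.35 foot [  -1.2 -120.5   59.3] F_foot [-0.9 -3.7 -0.4] lean -0.253 yaw-err [0.006 1.    0.002] w 0.000 q [-0.52  0.5   1.77  0.24  1.03 -0.75]
```

Emit:
carry_out([
  [0.004,0,0.001,0,0,0],
  [0.004,0,0.001,0,0,0],
  [0.004,0,0.001,0,0,0],
  [0.004,0,0.001,0,0,0],
  [0,0,0,0,0,0],
  [0,0,0,0,0,0],
  [0,0,0,0,0,0],
  [0,0,0,0,0,0],
  [0,0,0,0,0,0],
  [0,0,0,0,0,0],
])

```text
time_s: 25.6
ee_pos: [0.5075, -0.1972, 0.0593]
ee_rot: [[-0.094, 0.995, -0.024], [0.964, 0.097, 0.248], [0.249, 0.0, -0.968]]
force: [-1.1, -6.0, -0.8]
grip_width: 0.0005
```

```bash
python3 - <<'E'
from h import *
s=st()
E
```

```text
t 25.60 foot [  -1.2 -120.    59.3] F_foot [-1.7 -5.9 -0.8] lean -0.252 yaw-err [0.006 1.    0.002] w 0.001 q [-0.51  0.5   1.77  0.24  1.03 -0.75]
```

The force is rising and the slide has stopped advancing. I'll add a little more push to confirm it is the hard stop.

Emit:
carry_out([
  [0.004,0,0.001,0,0,0],
  [0.004,0,0.001,0,0,0],
  [0.004,0,0.001,0,0,0],
  [0.003,0,0.001,0,0,0],
  [0,0,0,0,0,0],
  [0,0,0,0,0,0],
  [0,0,0,0,0,0],
  [0,0,0,0,0,0],
  [0,0,0,0,0,0],
  [0,0,0,0,0,0],
])

```text
time_s: 26.85
ee_pos: [0.5075, -0.197, 0.0593]
ee_rot: [[-0.095, 0.995, -0.024], [0.964, 0.098, 0.246], [0.248, 0.001, -0.969]]
force: [-0.9, -7.2, -0.0]
grip_width: 0.0004
```

```bash
python3 - <<'E'
from h import *
s=st()
E
```

```text
t 26.85 foot [  -1.1 -119.8   59.3] F_foot [-1.6 -7.1 -0. ] lean -0.250 yaw-err [0.006 1.    0.002] w 0.000 q [-0.51  0.5   1.77  0.24  1.03 -0.75]
```

Emit:
carry_out([
  [0.004,0,0.001,0,0,0],
  [0.004,0,0.001,0,0,0],
  [0.004,0,0.001,0,0,0],
  [0.004,0,0.001,0,0,0],
  [0.004,0,0.001,0,0,0],
  [0.004,0,0.001,0,0,0],
  [0,0,0,0,0,0],
  [0,0,0,0,0,0],
  [0,0,0,0,0,0],
  [0,0,0,0,0,0],
])

```text
time_s: 28.1
ee_pos: [0.5075, -0.1968, 0.0593]
ee_rot: [[-0.096, 0.995, -0.023], [0.965, 0.098, 0.244], [0.245, 0.001, -0.97]]
force: [-1.9, -11.4, -1.2]
grip_width: 0.0005
```

```bash
python3 - <<'E'
from h import *
s=st()
E
```

```text
t 28.10 foot [  -1.1 -119.7   59.3] F_foot [ -3.  -11.1  -1.2] lean -0.247 yaw-err [0.005 1.    0.002] w 0.000 q [-0.51  0.49  1.77  0.24  1.03 -0.75]
```

The slide is hard against its stop: the force rose to 11 N with 0.1 mm of movement. The post works out at y≈−94.5 mm, against −95 nominal. I'll back off and check.

Emit:
carry_out([
  [-0.1,0,-0.025,0,0,0],
  [-0.15,0,-0.04,0,0,0],
  [-0.2,0,-0.05,0,0,0],
  [-0.2,0,-0.05,0,0,0],
  [0,0,-0.4,0,0,0],
  [0,0,-0.5,0,0,0],
  [0,-0.4,-0.6,0,0,0],
  [0,-0.6,-0.6,0,0,0],
  [0,-0.8,-0.6,0,0,0],
  [0,-0.8,-0.3,0,0,0],
])

```text
time_s: 29.35
ee_pos: [0.3593, -0.2957, 0.2352]
ee_rot: [[-0.095, 0.995, -0.022], [0.964, 0.097, 0.247], [0.248, 0.002, -0.969]]
force: [-0.0, 0.2, -0.1]
grip_width: 0.0004
```

Emit:
carry_out([
  [-0.3,-0.8,0,0,0,0],
  [-0.3,-0.8,0,0,0,0],
  [-0.3,-0.8,0,0,0,0],
  [0,0,0,0,0,0],
  [0,0,0,0,0,0],
  [0,0,0,0,0,0],
  [0,0,0,0,0,0],
  [0,0,0,0,0,0],
  [0,0,0,0,0,0],
  [0,0,0,0,0,0],
])

```text
time_s: 30.6
ee_pos: [0.2221, -0.3604, 0.2199]
ee_rot: [[-0.095, 0.995, -0.024], [0.964, 0.098, 0.249], [0.25, 0.0, -0.968]]
force: [-1.1, -0.8, -0.2]
grip_width: 0.0004
```

```bash
python3 - <<'E'
from h import *
st()
try: snap('7')
except Exception as e: print(e)
import os
for n in ("side","top"):
    if os.path.exists(n+"7.npz"):
        c=load(n+"7.npz")["color"][:,:,::-1]
        cv2.imwrite(f"pics/{n}7c.png",cv2.resize(c[190:310,290:450],None,fx=4,fy=4) if n=="top" else cv2.resize(c[190:420,150:380],None,fx=2.5,fy=2.5))
d=load("top7.npz");m=np.zeros((420,560),bool);m[215:290,380:445]=1
P,uv=depthpts(d,m);Q=tofoot(P);q=(Q[:,2]>.062)&(Q[:,2]<.085)&(abs(Q[:,0])<.015)&(Q[:,1]<-.07)
print(q.sum(),Q[q].mean(0))
E
```

```text
t 30.60 foot [-302.  -252.7  219.9] F_foot [-1.2 -0.7 -0.2] lean -0.253 yaw-err [0.006 1.    0.002] w 0.000 q [-1.11  0.21  1.76  0.09  1.41 -1.24]
bar 1039 [0.0167 0.1904] lean 0.129 angle 0.809 r 0.1295
bar 694 [0.0173 0.1899] lean 0.134 angle 0.804 r 0.1291
49 [-8.94242368e-05 -9.42781690e-02  7.24374864e-02]
```

View pics/side7c.png

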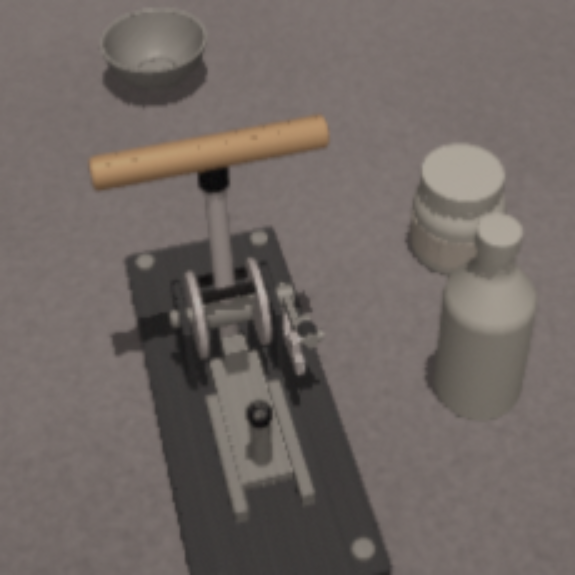

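View pics/top7c.png

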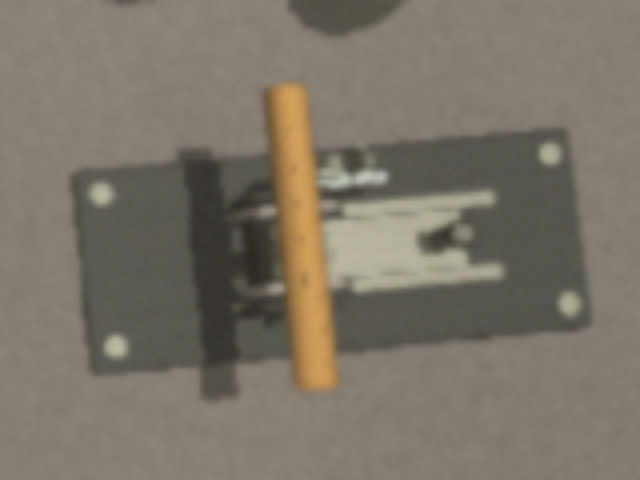

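The perch is upright, with the bar at crop (213,152). The slide has gone in under the hinge, with its post cap at crop (259,412), y = −94.3 mm. The bystanders haven't moved and the robot is clear.

```bash
python3 -c "
from station import r
print(r.close_job())"
```

```text
the job is handed in; nothing more can be done
None
```

The perch is upright, the lock slide is fully home, and the job is handed in. I did them in the order asked.

- **Perch:** I pushed the bar from below along its arc with closed fingers. The highest force I read was about 8 N. At about 0.75 rad, just past over-centre, it leapt to the upright stop by itself while the finger stayed put. Both cameras put it at 0.80–0.81 rad afterwards, and it had not moved in the last check.
- **Lock:** After the perch had snapped up, I pushed the post at about 4 N until it hit its hard stop. I confirmed the stop at about 11.5 N, with only 0.1 mm of movement. The final picture puts the post at y = −94.3 mm, against −95 mm nominal for fully home, which is within the camera's error.
- **Last look:** The bottle, jar and bowl look untouched in the last pictures; I didn't re-measure their positions. The arm was well clear, with force readings near zero.
- **Time:** The robot clock was at about 31 s.

Force was only read at the end of each move, so short peaks in between were not seen. Two pictures were blocked by the arm: the top view near the snap, and the side view before I lowered to the lock. In each case I used the other camera.

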